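# Load the battery and hold the field sensor over the relay board

## Task

Slide the nine-volt battery upright into the battery pocket of the field-sensor head until it sits fully home, then take the head by its black handle, lift it higher than the tallest of the three things standing in the row, and carry it over the row to the larger of the two circuit boards. Finish still holding it there, level and steady, centred over that board with its long side along the board's long side (either way round) and its underside about one centimetre above the board's tallest parts, touching nothing below. The head must never touch the board, and the row and both boards must stay where they are.

Things in the scene. Friction and masses are not known exactly. Their poses are not given: they have to be found in the camera images.
- battery_mid (a point): Nine-volt battery, a block 18 (x) x 26 (y) x 46 mm to its shoulder, 48 mm to the top of its terminals, standing upright on the table. The point is its centre, 24 mm above its underside; z is up, y along its wider side. 46 g.
- head_pocket (a point): Grey open-topped battery pocket of the sensor head; the point is the centre of its floor, 14 mm above the head's underside, axes as the head's. Inside 21 mm (x) x 29.5 mm (y): the battery's wide side goes along y, either way round. Walls 3 mm thick, straight for 16 mm, then lips flaring out up to 23 mm above the floor. Seated, the battery's centre is 24 mm above this point.
- head_handle (a point): Black upright handle fin of the sensor head, 14 mm thick (x), 24 mm long (y), from 14 mm to 58 mm above the head's underside; the point is on its middle plane, 40 mm above the underside. Pinch it across its 14 mm thickness. The pocket's centre is 40 mm from it along +y; at 26 mm along -y stands a steel block with a brass jack, 42 mm high above the underside.
- head_under (a point): Centre of the flat underside of the field-sensor head, a loose aluminium base 62 mm (x) x 95 mm (y) x 14 mm with handle, pocket and jack on it, about 0.19 kg without battery, standing on the table. y runs along its long side towards the pocket, z up.
- relay_board_top (a point): The larger circuit board, 62 mm (x) x 95 mm (y), loose on four stand-offs. The point is above its middle at the height of its tallest parts, 21 mm above the table; y runs along its long side, z up.
- sensor_board_top (a point): The smaller circuit board, 45 x 70 mm, 21 mm high; point above its middle at 21 mm. Not used; leave it alone.
- tall_adapter_mid (a point): Taller black plug-in adapter, 41 x 48 mm and 74 mm high with its pins, one of three things standing in a row (running away from the robot) between the sensor head and the boards; point at half height (37 mm). Leave it alone.
- small_adapter_mid (a point): Smaller black plug-in adapter, 37 x 50 mm and 46 mm high, in the same row; point at half height (23 mm). Leave it alone.
- reel_mid (a point): Reel of solder standing on its flange, 64 mm across and 43 mm high, in the same row; point at half height (21.5 mm). Leave it alone.
- sensor_head: The whole field-sensor head; origin and axes are those of point head_under.
- relay_board: The larger board; origin at its underside's centre, on the table.
- sensor_board: The smaller board; origin at its underside's centre.
- tall_adapter: The taller adapter; origin at its underside's centre.
- small_adapter: The smaller adapter; origin at its underside's centre.
- reel: The solder reel; origin at its underside's centre.
Not all that is in view belongs to the job. What is shaped like the sensor_head but red is not meant.

How it is judged:
By the outcome, as a careful person would: the job done as asked, in the order asked, and still so for the second after the job is handed in, while the arm keeps its last pose, push and grip.
It also fails if it takes over 58 s, if anything falls off the work surface, if the arm or the gripper's body presses on something with over 40 N, if the wrist force passes 120 N, or if a joint passes its speed limit or range.

## Robot

A 7-joint arm with a two-finger parallel gripper is mounted at the origin on the work surface; the furniture and walls round the work are solid. World frame = base frame: x ahead of the robot, y to its left, z up, the work surface at z = 0. Lengths are in mm, angles in rad, forces in N, time in s.
With the tool pointing down it reaches from about 400 to 875 mm from the base axis. Payload 4.4 kg.
Tool frame: the origin (TCP) lies at the very end of the fingers, on their centre line; the grasp point (between the pads) lies 19 mm behind it; z points along the fingers, y is the line along which they close (so a half turn about z gives the same grasp; the last joint's range is limited). The gripper opens to 85 mm and grips with 20 to 120 N. Pads are 22 mm wide; open, the fingers measure 114 mm over their backs; the gripper's body (76 mm by 85 mm) begins 54 mm behind the grasp point. The pads swing forward as they close: fully open they stand 13 mm farther back than shut.
Start: joints at [-1.168, 0.628, 0.038, 1.517, -0.027, 0.996, -0.02], TCP at [293.66, 579.898, 231.313] pointing down, gripper open.
Joint ranges: [-3.06, 3.06], [-0.37, 2.12], [-1.25, 1.32], [0.18, 2.47], [-1.1, 4.24], [0.23, 1.98], [-2.94, 2.94]. Speed limits (rad/s): [2.57, 2.57, 3.14, 3.14, 3.14, 3.14, 3.14].

## Interface

Orientations are given as [roll, pitch, yaw] about the fixed x, y, z axes, in that order (R = Rz(yaw) Ry(pitch) Rx(roll)).
In Python, from cell import monitor, viewer, workorder gives the robot as it stands.
- The arm moves only by the tool arm_command, never from a script. Its argument "series" is one flat list of numbers, 5 for each row, row after row: the opening in per cent of the stroke, from 0 (shut) to 100 (fully open), then the shift along the tool's x, y, z in cm, then the turn about the tool's z in degrees. In form: [claw, x, y, z, roll, claw, x, y, z, roll, ...]. A call has exactly 5 rows; each row is the pose to reach, as a shift and turn from the pose commanded when the call began, along the tool's axes at that moment; what a row does not reach only later rows make up. A row lasts 1/12 s, in which the tool goes at most 41.7 mm and 7.16 degrees, less where a joint would pass 70% of its speed; a pose out of reach is approached as far as the arm can. A call with a gripper value outside its range is refused whole. The fingers move at their own pace and stop on an object; the grip force is fixed at half the most. Time passes only in rows, so rows that repeat a pose let the fingers close, or fill a call up. It gives the time, the measured TCP pose, the force, the opening and the grip force at its end, in the units of the state.
- monitor.read_state(): the state, without advancing time (a new reading comes with each control period).
- viewer.get_image(name): name is "scene" or "top" or "wrist"; returns (picture, depth): 400x640x3 uint8, red, green, blue; 400x640 float32, mm along the optical axis (not along the pixel's ray), 0 where there is no reading.
- viewer.camera_model(name): a dict with "mtx" (3x3 intrinsics, pixels), "R" (3x3) and "t" (3): a world point X has camera coordinates R X + t. Camera axes: x right, y down, z forward; pixel columns grow to the right and rows downward; lengths in mm; the calibration is good to about 2 mm. The wrist camera is an equidistant fisheye: a pixel r from the principal point sees the ray r / f radians off the axis. A picture is of the moment at which its call begins: read the wrist's pose just before it. camera_model takes no time and is no camera call; for the wrist camera it gives the pose at the moment of the call.
- workorder.finish_job(): hands the job in; it is judged then, once.
The state is a dict: "clock": time; "qpos": joint angles; "qd": joint speeds; "tau": joint torques, N m; "eef_pos": TCP position; "tool_rot": TCP orientation; "force": force on the tool from outside, world axes, zero at the start; "torque": the same for the moment, N m; "width": finger opening in mm; "gripper_force": force on a finger pad.
Only numpy, scipy, OpenCV 4.12 (cv2) and the standard library are available. Lean on these libraries where they do the work, as an engineer would, in place of code of your own. Each camera call takes 0.05 s, during which the arm holds its last target. There are 200 camera calls.

## Working session

There is one attempt and no reset: what is moved stays moved. The work goes in short steps, Python scripts to look and compute and a tool call to move; the robot and the scene stay as the last step left them, time stands still between calls to the robot, and variables do not carry over. Pictures are saved under pics/ and viewed, at most 10 in all, crops included, and the job is handed in when it is done.

Besides the shell and the picture viewer there is one more tool, called after "Emit:" as name(argument=value, ...), one argument or row to a line, values as JSON. arm_command: Moves the arm, as the interface text tells. Its arguments: {"type":"object","properties":{"series":{"type":"array","items":{"type":"number"}}},"required":["series"]}

```bash
mkdir -p pics; ls
cat > h.py <<'E'
import numpy as np, cv2
from cell import monitor, viewer, workorder
def snap(n):
    im,d=viewer.get_image(n); m=viewer.camera_model(n); return im,d,{k:np.array(m[k],float) for k in('mtx','R','t')}
def world(d,m):
    v,u=np.mgrid[:d.shape[0],:d.shape[1]]
    K=m['mtx']; P=np.stack([(u-K[0,2])/K[0,0]*d,(v-K[1,2])/K[1,1]*d,d],-1)
    return (P-m['t'])@m['R']
E
python3 - <<'E'
from h import *
s=monitor.read_state();print(s)
for n in('scene','top'):
    im,d,m=snap(n);cv2.imwrite(f'pics/{n}0.png',im[...,::-1]);np.savez(f'{n}0.npz',im=im,d=d,**m);print(n,m)
E
```

```text
pics
{'clock': 0.0, 'qpos': array([-1.1678134 ,  0.62933461,  0.03843074,  1.5183918 , -0.02697746,
        0.99631657, -0.01998944]), 'qd': array([ 5.93839241e-04, -7.30780557e-04, -4.34857004e-04,  4.35083155e-04,
        1.52528163e-03,  8.09114546e-05, -1.39182390e-03]), 'tau': array([ 5.38365439e-04, -5.63408375e+01,  1.22680720e+00, -1.93446225e+01,
        1.11327539e-02,  1.05422043e-02, -1.77146029e-05]), 'eef_pos': array([293.35452103, 579.31560331, 230.38875998]), 'tool_rot': array([-3.13966044e+00,  3.78709368e-05,  2.67284112e+00]), 'force': array([ 0.34971734,  0.73147589, -0.2151169 ]), 'torque': array([-0.00390948, -0.04036138,  0.01113864]), 'gripper_force': 0.0, 'width': 85.63181179823788}
scene {'mtx': array([[385.64809705,   0.        , 318.01238   ],
       [  0.        , 385.64809705, 198.55798667],
       [  0.        ,   0.        ,   1.        ]]), 'R': array([[ 0.83490591, -0.55038306, -0.00325665],
       [-0.42303771, -0.6379212 , -0.64350263],
       [ 0.35209546,  0.53864184, -0.76543697]]), 't': array([-347.41203463,  207.1919944 , 1066.83479979])}
top {'mtx': array([[366.52158131,   0.        , 318.99940642],
       [  0.        , 366.52158131, 195.85605434],
       [  0.        ,   0.        ,   1.        ]]), 'R': array([[ 0.02773538, -0.99923954, -0.02740589],
       [-0.99711076, -0.02571594, -0.07147608],
       [ 0.07071695,  0.02930913, -0.99706574]]), 't': array([ -5.93720885, 444.11931245, 873.3028136 ])}
```

View pics/top0.png

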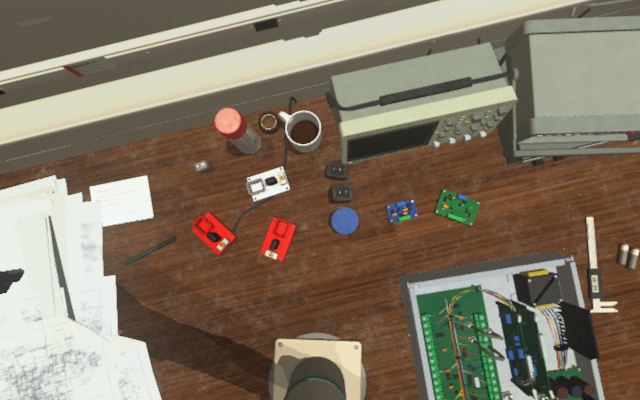

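View pics/scene0.png

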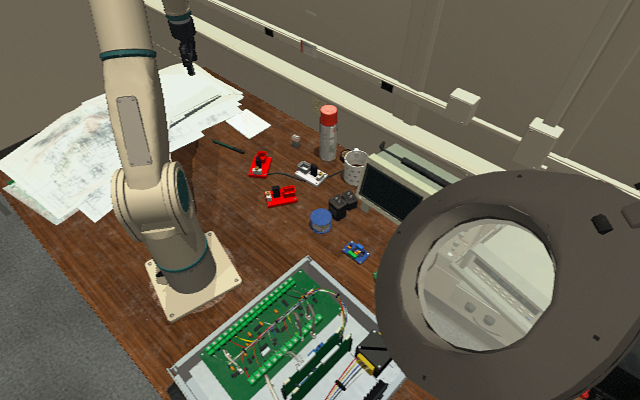

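The top view shows the white head at about (268,184), its pocket on the left, and the battery at about (203,167). The row is at (337,171), (342,194) and (345,221). The blue smaller board is at (402,211) and the green larger board at (458,207). Next I measure them with the depth.

Run:
```python
from h import *
z=np.load('top0.npz');im=z['im'];d=z['d'];W=world(d,z);np.set_printoptions(precision=1,suppress=True)
hsv=cv2.cvtColor(im,cv2.COLOR_RGB2HSV)
print('table z',np.median(W[230:250,180:240,2]))
def rect(name,box,zlo,zhi,extra=None):
    u0,v0,u1,v1=box;S=W[v0:v1,u0:u1];m=(S[...,2]>zlo)&(S[...,2]<zhi)
    if extra is not None:m&=extra[v0:v1,u0:u1]
    P=S[m];r=cv2.minAreaRect(P[:,:2].astype(np.float32));b=cv2.boxPoints(r)
    print(name,len(P),'c',np.array(r[0]),'size',np.array(r[1]),'ang',round(r[2],1),'zmax',np.percentile(P[:,2],95),'med',np.median(P[:,2]))
rect('batt',(192,155,216,178),35,70)
h=(244,163,294,204)
rect('head all',h,6,70)
rect('head base',h,8,20)
rect('head high',h,45,80)
rect('head mid',h,25,45)
rect('tall?',(325,160,350,181),30,95);rect('small?',(330,182,356,204),30,95);rect('reel',(328,205,362,238),30,60)
rect('relay',(430,185,485,230),8,40);rect('sensor',(380,195,422,226),8,40)
c=np.concatenate([im[150:240,185:300],im[150:240,325:440],],1)
c=np.concatenate([cv2.resize(im[150:215,190:300],(770,455),interpolation=cv2.INTER_CUBIC)]);cv2.imwrite('pics/c1.png',c[...,::-1])
```

```text
table z 4.2721473718386225
batt 94 c [509.3 290.7] size [18.  26.3] ang 23.4 zmax 48.225681196914486 med 43.70414232957552
head all 1005 c [469.7 129.9] size [ 71.7 102.2] ang 21.0 zmax 54.52821237535858 med 13.760550713397226
head base 696 c [470. 132.] size [67.8 96.5] ang 19.2 zmax 15.890651860907834 med 12.793873159943109
head high 62 c [476.5 122.1] size [13.7 23.9] ang 20.6 zmax 59.1396336579904 med 56.64337372014205
head mid 218 c [471.7 135.2] size [32.1 93.2] ang 19.4 zmax 40.875804486290676 med 33.16590072751871
tall? 325 c [508.1 -35.9] size [53.3 37. ] ang 87.6 zmax 52.03963402534674 med 33.703116141649005
small? 371 c [451.9 -47.3] size [40.8 48.1] ang 5.5 zmax 64.17302736618791 med 61.28807530160274
reel 588 c [387.3 -54.9] size [60.9 60.9] ang 1.5 zmax 44.28538858724978 med 41.89294372705186
relay 719 c [ 426.7 -326.2] size [95.3 62.1] ang 71.7 zmax 19.553255640225753 med 9.792224983072021
sensor 421 c [ 414.9 -193.6] size [44.5 69.9] ang 14.0 zmax 20.703661920510044 med 10.28797412075762
```

View pics/c1.png

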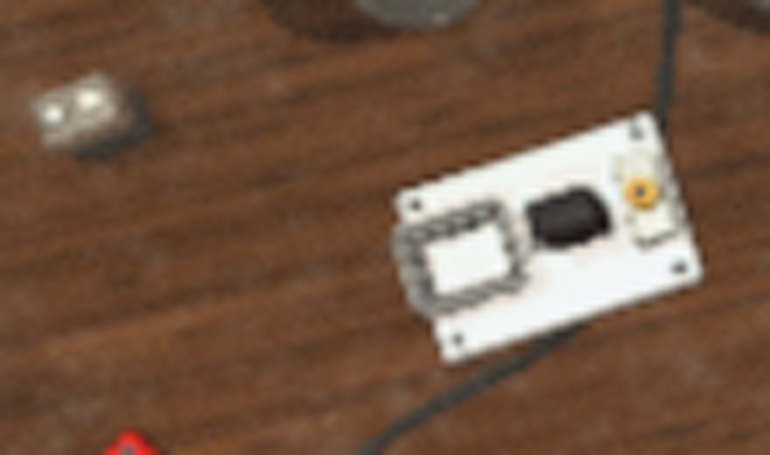

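The crop confirms the layout: the pocket is at the lower left, the black handle in the middle and the brass jack at the upper right. So the head's y runs towards world +y/−x at a yaw of about 20°. The battery stands at about (80,105) in the crop. Measured sizes match those given.

```bash
cat >> h.py <<'E'
def shift(x,y,z,yawdeg,s=None):
    "cm shift in tool axes and turn for a world TCP target, tool down"
    from scipy.spatial.transform import Rotation as Ro
    s=s or monitor.read_state(); R=Ro.from_euler('xyz',s['tool_rot']).as_matrix()
    d=R.T@(np.array([x,y,z])-s['eef_pos'])/10
    t=-(yawdeg-np.degrees(s['tool_rot'][2]))
    return np.round(d,2),round((t+90)%180-90,1)
E
python3 - <<'E'
from h import *
print(shift(509,291,140,113))
z=np.load('top0.npz');W=world(z['d'],z)
for u,v in((229,121),(250,145),(268,122)):print(W[v,u])
E
```

```text
(array([-32.26, -15.97,   9.08]), np.float64(40.1))
[573.9806633  181.54392233 199.42127842]
[555.00338487 168.26324183  65.27479069]
[629.24486877 140.60439533  -4.22581245]
```

Emit:
arm_command(
  series=[100,-6,-3,2,7,100,-10,-5,3,14,100,-14,-7,4,21,100,-17.5,-8.5,5,28,100,-21,-10.5,6,35],
)

```text
clock: 0.52
eef_pos: [415.2, 416.6, 179.0]
tool_rot: [3.141, 0.0, 2.056]
force: [0.9, 0.6, 0.6]
width: 85.8
gripper_force: 0.0
```

Run:
```python
from h import *
s=monitor.read_state();print(s['clock'],s['eef_pos'],s['tool_rot'],shift(509,291,140,113,s))
```

```text
0.5167 [415.16311283 416.62118373 178.95306241] [3.14148493e+00 2.26746314e-04 2.05631990e+00] (array([-15.49,   2.44,   3.9 ]), np.float64(4.8))
```

Emit:
arm_command(
  series=[100,-4,0.7,1,4.5,100,-8,1.4,2,4.5,100,-12,2.1,3,4.5,100,-15,2.4,4,4.5,100,-15,2.4,4,4.5],
)

```text
clock: 0.93
eef_pos: [510.1, 287.7, 137.7]
tool_rot: [-3.139, 0.007, 1.972]
force: [0.2, -0.6, -0.3]
width: 85.3
gripper_force: 0.0
```

Run:
```python
from h import *
im,d,m=snap('wrist');s=monitor.read_state();print(s['clock'],s['eef_pos'],s['tool_rot'],m)
np.savez('w1.npz',im=im,d=d,**m);cv2.imwrite('pics/w1.png',im[...,::-1])
```

```text
0.9833 [508.05925902 291.92671469 138.25660737] [-3.13913375e+00  3.12172808e-03  1.97547046e+00] {'mtx': array([[309.70691629,   0.        , 317.01392434],
       [  0.        , 309.70691629, 192.33945674],
       [  0.        ,   0.        ,   1.        ]]), 'R': array([[ 0.91923977,  0.39369448, -0.001702  ],
       [ 0.37969976, -0.8854043 ,  0.26811809],
       [ 0.10404965, -0.24711106, -0.96338455]]), 't': array([-583.26562144,   54.83862074,  308.24155423])}
```

View pics/w1.png

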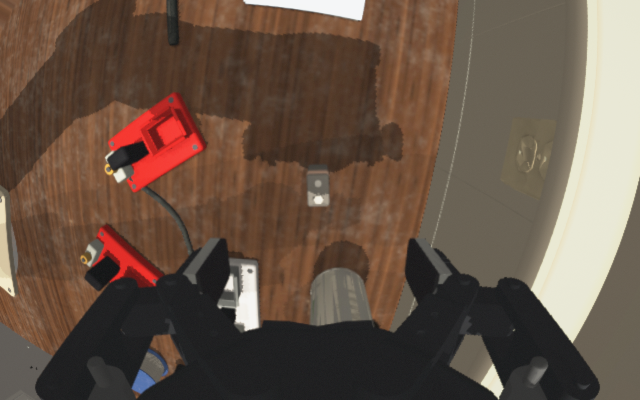

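The wrist view shows the battery at about (318,190), the fingers at the bottom, and the head at about (240,290), partly hidden. Next I convert with the fisheye model.

```bash
cat >> h.py <<'E'
def worldf(d,m):
    v,u=np.mgrid[:d.shape[0],:d.shape[1]];K=m['mtx']
    x=(u-K[0,2])/K[0,0];y=(v-K[1,2])/K[1,1];th=np.hypot(x,y)+1e-9;k=np.tan(th)/th
    return (np.stack([x*k*d,y*k*d,d],-1)-m['t'])@m['R']
def rect(W,name,box,zlo,zhi,extra=None):
    u0,v0,u1,v1=box;S=W[v0:v1,u0:u1];m=(S[...,2]>zlo)&(S[...,2]<zhi)
    if extra is not None:m&=extra[v0:v1,u0:u1]
    P=S[m];r=cv2.minAreaRect(P[:,:2].astype(np.float32))
    print(name,len(P),'c',np.round(r[0],1),'size',np.round(r[1],1),'ang',round(r[2],1),'z95',round(np.percentile(P[:,2],95),1),'med',round(np.median(P[:,2]),1))
    return r
E
python3 - <<'E'
from h import *
z=np.load('w1.npz');W=worldf(z['d'],z)
b=(295,150,340,225)
for lo,hi in((35,70),(42,70),(20,70)):rect(W,'batt',b,lo,hi)
print('table',np.median(W[200:230,260:290,2]))
print(shift(509,291,26,113))
E
```

```text
batt 772 c [508.1 296.3] size [18.3 26.3] ang 23.4 z95 49.8 med 46.6
batt 744 c [508.1 296.3] size [18.3 26.3] ang 23.4 z95 49.9 med 46.7
batt 846 c [508.1 296.3] size [18.3 26.3] ang 23.4 z95 49.7 med 46.5
table 1.0809924999069924
(array([-0.09,  0.08, 11.23]), np.float64(0.2))
```

The two y values differ because the arm was still settling while I took the picture. I'll retake it with the pose read first.

```bash
sed -i "s/im,d=viewer.get_image(n); m=viewer.camera_model(n)/m=viewer.camera_model(n); im,d=viewer.get_image(n)/" h.py
python3 - <<'E'
from h import *
im,d,z=snap('wrist');W=worldf(d,z)
r=rect(W,'batt',(295,150,340,225),42,70)
s=monitor.read_state();print(s['eef_pos'],s['tool_rot'],z['R'],z['t'])
print(shift(*r[0],26,90+r[2],s))
E
```

```text
batt 719 c [510.2 291.6] size [18.3 26.5] ang 23.7 z95 49.1 med 46.0
[506.6188057  295.31788622 138.76346464] [-3.13984628e+00  5.64440491e-04  1.97958769e+00] [[ 0.91923977  0.39369448 -0.001702  ]
 [ 0.37969976 -0.8854043   0.26811809]
 [ 0.10404965 -0.24711106 -0.96338455]] [-583.26562144   54.83862074  308.24155423]
(array([-0.48,  0.2 , 11.28]), np.float64(-0.2))
```

Emit:
arm_command(
  series=[50,0,0,0,0,50,0,0,0,0,50,0,0,0,0,50,0,0,0,0,50,0,0,0,0],
)

```text
clock: 1.45
eef_pos: [505.7, 298.3, 139.7]
tool_rot: [3.141, -0.0, 1.985]
force: [-0.5, 0.3, -0.2]
width: 42.9
gripper_force: 0.0
```

Run:
```python
from h import *
s=monitor.read_state();print(s['eef_pos'],s['tool_rot'],s['width'])
im,d,z=snap('wrist');W=worldf(d,z)
r=rect(W,'batt',(295,150,340,230),42,70)
print(shift(*r[0],28,90+r[2],s))
s=monitor.read_state();print(s['eef_pos'])
```

```text
[505.71405674 298.25385453 139.73892661] [ 3.14131180e+00 -3.53739129e-04  1.98509917e+00] 42.87091549288326
batt 715 c [510.5 291.5] size [17.9 26.4] ang 24.0 z95 49.1 med 46.1
(array([-0.82,  0.16, 11.17]), np.float64(-0.3))
[505.85288007 297.98097497 139.69826048]
```

Emit:
arm_command(
  series=[50,-0.4,0.1,3,0,50,-0.8,0.15,6,0,50,-0.8,0.15,9,0,50,-0.8,0.15,10.5,0,50,-0.8,0.15,11.4,0],
)

```text
clock: 1.92
eef_pos: [509.4, 290.0, 23.2]
tool_rot: [-3.138, 0.0, 1.984]
force: [0.2, -0.5, 0.5]
width: 43.0
gripper_force: 0.0
```

Emit:
arm_command(
  series=[50,0,0,0,0,50,0,0,0,0,50,0,0,0,0,50,0,0,0,0,50,0,0,0,0],
)

```text
clock: 2.33
eef_pos: [511.6, 291.1, 26.8]
tool_rot: [3.139, -0.0, 1.983]
force: [0.2, -0.8, -0.0]
width: 42.4
gripper_force: 0.0
```

Run:
```python
from h import *
print(shift(510.3,291.5,26,113.7))
```

```text
(array([ 0.09, -0.1 ,  0.08]), np.float64(-0.1))
```

Emit:
arm_command(
  series=[30,0.1,-0.1,0.05,0,10,0.1,-0.1,0.05,0,0,0.1,-0.1,0.05,0,0,0.1,-0.1,0.05,0,0,0.1,-0.1,0.05,0],
)

```text
clock: 2.75
eef_pos: [509.7, 291.5, 25.7]
tool_rot: [3.141, -0.0, 1.984]
force: [-1.7, 0.1, 6.1]
width: 16.8
gripper_force: 59.3
```

Emit:
arm_command(
  series=[0,0.1,-0.1,-1,0,0,0.1,-0.1,-3,0,0,0.1,-0.1,-5,0,0,0.1,-0.1,-6.8,0,0,0.1,-0.1,-8,0],
)

```text
clock: 3.17
eef_pos: [508.7, 291.8, 107.1]
tool_rot: [3.14, -0.0, 1.983]
force: [-0.4, -1.3, -0.6]
width: 16.6
gripper_force: 58.6
```

Run:
```python
from h import *
print(shift(490,85,150,110))
```

```text
(array([-18.19,  -9.99,  -4.31]), np.float64(3.6))
```

Emit:
arm_command(
  series=[0,-1.5,-0.8,-4.3,2,0,-4.5,-2.5,-4.3,3.5,0,-8,-4.4,-4.3,3.5,0,-11.5,-6.3,-4.3,3.5,0,-14.5,-8,-4.3,3.5],
)

```text
clock: 3.58
eef_pos: [492.4, 124.1, 148.6]
tool_rot: [-3.142, 0.001, 1.922]
force: [0.4, -1.7, -0.9]
width: 16.8
gripper_force: 58.7
```

Emit:
arm_command(
  series=[0,-2.2,-1.2,0,0,0,-3.5,-2,0,0,0,-3.6,-2,0,0,0,-3.6,-2,0,0,0,-3.6,-2,0,0],
)

```text
clock: 4.0
eef_pos: [486.9, 87.2, 148.1]
tool_rot: [3.141, -0.001, 1.923]
force: [-0.0, 0.9, -1.0]
width: 16.5
gripper_force: 58.7
```

Emit:
arm_command(
  series=[0,0,0,0,0,0,0,0,0,0,0,0,0,0,0,0,0,0,0,0,0,0,0,0,0],
)

```text
clock: 4.42
eef_pos: [486.6, 86.4, 148.0]
tool_rot: [-3.142, -0.0, 1.923]
force: [-0.9, -0.9, -0.8]
width: 16.5
gripper_force: 58.7
```

Run:
```python
from h import *
s=monitor.read_state();print(s['eef_pos'],s['tool_rot'])
im,d,m=snap('wrist');np.savez('w2.npz',im=im,d=d,**m);cv2.imwrite('pics/w2.png',im[...,::-1])
```

```text
[486.6030724   86.42253341 147.96327428] [-3.14151347e+00 -9.64866533e-05  1.92306552e+00]
```

View pics/w2.png

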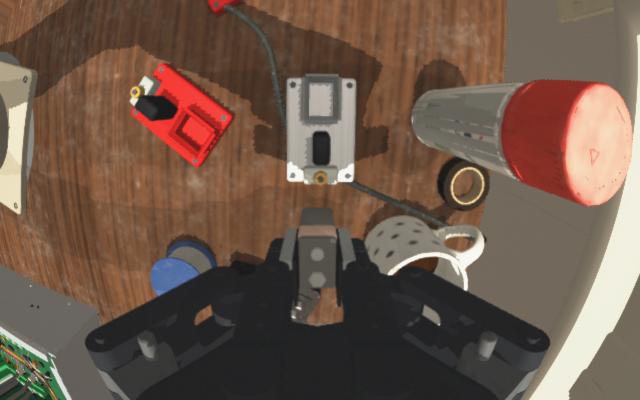

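The wrist view shows the whole head at (320,130), with the pocket at (322,97), the handle at (321,148) and the jack at (321,177). The held battery is at (318,235). The cable seems to run under or beside the head. Now I measure the pocket, handle and base.

Run:
```python
from h import *
z=np.load('w2.npz');W=worldf(z['d'],z);im=z['im'].astype(int)
B=(280,65,362,190)
r=rect(W,'base',B,8,20);rect(W,'all',B,8,80)
p=rect(W,'pocket',(295,68,348,128),26,50)
hd=rect(W,'handle',(305,125,337,168),48,70)
j=rect(W,'jack',(300,165,340,190),34,60)
v=(im.max(-1)<60); rect(W,'handle blk',(305,125,337,168),48,70,v)
print('floor z',np.median(W[92:105,314:330,2]),'table',np.median(W[80:120,255:270,2]))
rect(W,'holdbat',(300,205,337,300),100,180)
rect(W,'holdbatlow',(300,205,337,300),100,135)
a=np.array(p[0])-np.array(hd[0]);print('pocket-handle',np.hypot(*a),'yaw',np.degrees(np.arctan2(-a[0],a[1])))
```

```text
base 4978 c [476.2 129.4] size [ 68.4 108.8] ang 24.6 z95 15.8 med 14.5
all 7313 c [476.2 129.4] size [ 68.4 108.8] ang 24.6 z95 57.7 med 15.0
pocket 1075 c [465.  159.2] size [32.8 40.7] ang 20.3 z95 37.2 med 35.2
handle 545 c [478.8 122.3] size [13.1 23.1] ang 20.1 z95 59.3 med 58.1
jack 155 c [490.7  98.9] size [18.1 10.9] ang 17.8 z95 44.5 med 42.4
handle blk 501 c [478.4 122.2] size [12.2 22.9] ang 20.1 z95 59.3 med 58.2
floor z 14.539066719005529 table 0.5650106001809967
holdbat 2874 c [488.5  86.9] size [18.1 27.3] ang 21.6 z95 171.5 med 168.0
holdbatlow 169 c [483.9  98.2] size [16.8  2.3] ang 18.5 z95 134.6 med 130.8
pocket-handle 39.37175794277186 yaw 20.49770677484909
```

Run:
```python
from h import *
print(shift(463.8,159.2,78,110.3))
```

```text
(array([7.63, 0.37, 7.  ]), np.float64(-0.1))
```

Emit:
arm_command(
  series=[0,2,0.1,0,0,0,4.5,0.2,0,0,0,6.8,0.35,0,0,0,7.6,0.35,1.5,0,0,7.6,0.35,3.5,0],
)

```text
clock: 4.88
eef_pos: [464.1, 162.2, 113.8]
tool_rot: [3.138, -0.002, 1.927]
force: [-0.1, -0.1, -1.4]
width: 16.4
gripper_force: 58.7
```

Emit:
arm_command(
  series=[0,0,0,1.5,0,0,0,0,3,0,0,0,0,3.5,0,0,0,0,3.5,0,0,0,0,3.5,0],
)

```text
clock: 5.3
eef_pos: [463.9, 158.5, 78.2]
tool_rot: [3.142, 0.0, 1.922]
force: [0.0, 0.9, 0.4]
width: 16.2
gripper_force: 58.7
```

Emit:
arm_command(
  series=[0,0,0,0,0,0,0,0,0,0,0,0,0,0,0,0,0,0,0,0,0,0,0,0,0],
)

```text
clock: 5.72
eef_pos: [463.9, 158.6, 78.4]
tool_rot: [3.141, -0.0, 1.922]
force: [0.2, 0.7, -0.6]
width: 16.3
gripper_force: 58.7
```

Run:
```python
from h import *
print(shift(463.8,159.2,40,110.3),monitor.read_state()['eef_pos'])
im,d,m=snap('wrist');np.savez('w3.npz',im=im,d=d,**m)
cv2.imwrite('pics/w3.png',cv2.resize(im[100:300,220:420],(600,600))[...,::-1])
```

```text
(array([0.06, 0.01, 3.84]), np.float64(-0.2)) [463.92148801 158.63108382  78.39951256]
```

View pics/w3.png

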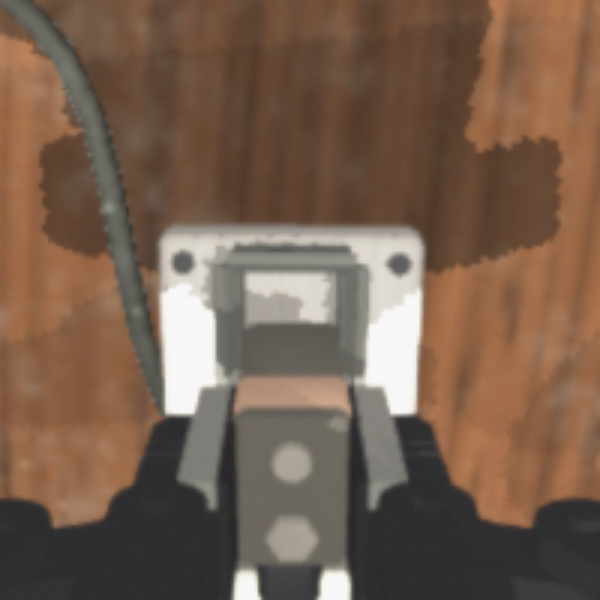

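The crop shows the battery lined up over the pocket: its bottom edge spans 245–342 against a pocket inside of 243–337. Descending slowly.

Emit:
arm_command(
  series=[0,0.05,0,0.5,0,0,0.05,0,1,0,0,0.05,0,1.4,0,0,0.05,0,1.8,0,0,0.05,0,2.1,0],
)

```text
clock: 6.18
eef_pos: [463.2, 158.9, 56.2]
tool_rot: [-3.141, -0.0, 1.922]
force: [-0.4, -0.6, -0.4]
width: 16.5
gripper_force: 58.7
```

Emit:
arm_command(
  series=[0,0,0,0.2,0,0,0,0,0.4,0,0,0,0,0.6,0,0,0,0,0.8,0,0,0,0,1,0],
)

```text
clock: 6.6
eef_pos: [463.7, 159.0, 46.9]
tool_rot: [3.141, -0.0, 1.922]
force: [-0.3, 0.6, -1.0]
width: 16.5
gripper_force: 58.7
```

Emit:
arm_command(
  series=[0,0,0,0.2,0,0,0,0,0.4,0,0,0,0,0.6,0,0,0,0,0.7,0,0,0,0,0.75,0],
)

```text
clock: 7.02
eef_pos: [463.5, 159.0, 39.6]
tool_rot: [-3.141, -0.0, 1.922]
force: [-1.5, -0.5, 8.5]
width: 16.7
gripper_force: 59.8
```

Emit:
arm_command(
  series=[0,0,0,0.05,0,0,0,0,0.05,0,0,0,0,0.05,0,30,0,0,0,0,40,0,0,0,0],
)

```text
clock: 7.43
eef_pos: [463.8, 159.1, 39.7]
tool_rot: [3.141, -0.0, 1.922]
force: [-0.3, -0.3, 0.3]
width: 34.1
gripper_force: 0.0
```

Emit:
arm_command(
  series=[40,0,0,0,0,40,0,0,-1,0,40,0,0,-3.5,0,40,0,0,-6.5,0,40,0,0,-8,0],
)

```text
clock: 7.85
eef_pos: [464.6, 159.2, 122.4]
tool_rot: [3.139, -0.0, 1.922]
force: [1.0, 0.1, -0.8]
width: 34.3
gripper_force: 0.0
```

Run:
```python
from h import *
s=monitor.read_state();print(s['eef_pos'],s['force'],s['width'])
im,d,m=snap('wrist');W=worldf(d,m);np.savez('w4.npz',im=im,d=d,**m)
rect(W,'battop',(270,140,370,280),52,75);rect(W,'x',(270,140,370,280),30,75)
cv2.imwrite('pics/w4.png',cv2.resize(im[100:340,200:440],(600,600))[...,::-1])
```

```text
[464.55231871 159.17014063 122.38054603] [ 1.01111423  0.12235824 -0.76700135] 34.2766663615472
battop 1504 c [471.9 141. ] size [18.  65.2] ang 19.5 z95 63.0 med 59.3
x 3196 c [473.8 134.8] size [33.1 93.5] ang 20.2 z95 61.2 med 47.4
```

View pics/w4.png

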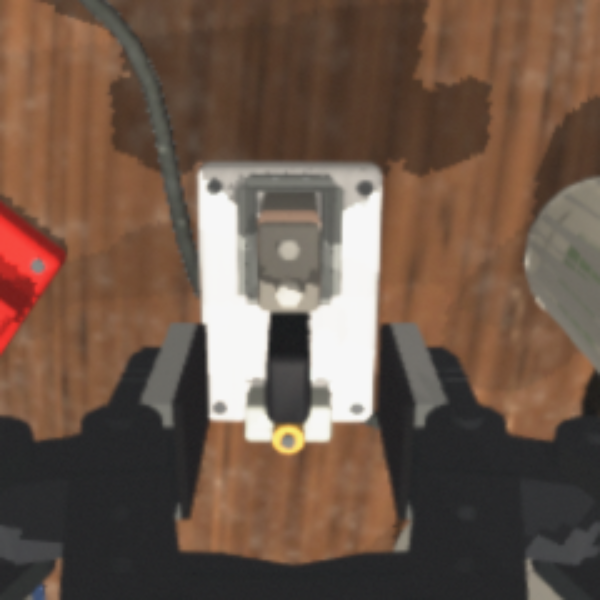

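The battery stands in the pocket at crop (290,250), with the handle behind it at (290,370). I check the seated height relative to the handle top, which is at 58.

Run:
```python
from h import *
z=np.load('w4.npz');W=worldf(z['d'],z)
b=rect(W,'bat',(298,175,334,222),50,75);h=rect(W,'handle',(300,228,332,275),50,75)
print('shoulder',np.median(W[190:196,308:324,2]),'base',np.median(W[200:225,282:290,2]),'table',np.median(W[240:260,264:270,2]))
W2=W[188:224,306:327,2];print(np.round(W2[::3,::4]))
s=monitor.read_state();print(s['eef_pos'],shift(477.4,122.2,22,110.3,s))
```

```text
bat 944 c [465.  160.1] size [18.  25.5] ang 20.0 z95 63.4 med 60.0
handle 551 c [478.8 122.1] size [12.9 25.1] ang 19.8 z95 59.5 med 58.2
shoulder 60.05716557715821 base 14.623198180907549 table 150.94377423373987
[[ 58.  56.  58.  57. 266.  57.]
 [ 60.  59.  60.  60.  59.  59.]
 [ 59.  60.  62.  59.  59.  60.]
 [ 61.  61.  63.  63.  61.  59.]
 [ 60.  60.  63.  62.  60.  60.]
 [ 61.  59.  63.  59.  60.  61.]
 [ 60.  59.  59.  59.  60.  60.]
 [ 62.  60.  60.  60.  60.  60.]
 [ 60.  60.  62.  62.  60.  60.]
 [ 60.  60.  63.  64.  60.  60.]
 [ 60.  64.  64.  64.  60.  59.]
 [ 59.  60.  63.  62.  60.  59.]]
[465.87547927 159.63417035 124.1343183 ] (array([-3.91, -0.27, 10.21]), np.float64(-0.2))
```

Emit:
arm_command(
  series=[40,-1.5,0,0,0,40,-3,0,0,0,40,-3.9,0,0,0,40,-3.9,0,1,0,40,-3.9,0,2,0],
)

```text
clock: 8.32
eef_pos: [477.3, 122.4, 99.1]
tool_rot: [3.141, -0.0, 1.921]
force: [-0.6, 0.6, -0.8]
width: 34.1
gripper_force: 0.0
```

Emit:
arm_command(
  series=[40,0,0,0,0,40,0,0,0,0,40,0,0,0,0,40,0,0,0,0,40,0,0,0,0],
)

```text
clock: 8.73
eef_pos: [477.0, 122.8, 99.6]
tool_rot: [3.141, -0.0, 1.923]
force: [0.1, -0.6, 0.4]
width: 34.4
gripper_force: 0.0
```

Run:
```python
from h import *
s=monitor.read_state();print(s['eef_pos'],shift(477.6,122.2,21.5,110.2,s))
```

```text
[477.03540316 122.80111758  99.63940579] (array([-0.08,  0.03,  7.81]), np.float64(-0.0))
```

Emit:
arm_command(
  series=[40,-0.05,0,2,0,40,-0.05,0,4,0,40,-0.05,0,5.8,0,40,-0.05,0,7,0,40,-0.05,0,7.6,0],
)

```text
clock: 9.15
eef_pos: [476.5, 121.9, 22.3]
tool_rot: [-3.14, -0.0, 1.922]
force: [0.7, -0.5, -0.3]
width: 34.0
gripper_force: 0.0
```

Emit:
arm_command(
  series=[40,0,0,0.2,0,40,0,0,0.2,0,25,0,0,0.2,0,0,0,0,0.2,0,0,0,0,0.2,0],
)

```text
clock: 9.57
eef_pos: [477.8, 122.1, 22.4]
tool_rot: [3.14, 0.0, 1.922]
force: [-0.2, -0.5, 3.3]
width: 13.3
gripper_force: 59.2
```

Emit:
arm_command(
  series=[0,0,0,0,0,0,0,0,0,0,0,0,0,0,0,0,0,0,0,0,0,0,0,0,0],
)

```text
clock: 9.98
eef_pos: [477.8, 122.1, 22.4]
tool_rot: [3.14, 0.0, 1.922]
force: [0.5, -1.4, 5.9]
width: 13.6
gripper_force: 59.7
```

Emit:
arm_command(
  series=[0,0,0,-0.5,0,0,0,0,-1.5,0,0,0,0,-3,0,0,0,0,-4.5,0,0,0,0,-6,0],
)

```text
clock: 10.4
eef_pos: [476.8, 121.8, 82.6]
tool_rot: [-3.141, -0.0, 1.922]
force: [0.3, 0.9, -3.1]
width: 13.3
gripper_force: 58.5
```

Emit:
arm_command(
  series=[0,0,0,-1.5,0,0,0,0,-3,0,0,0,0,-4.5,0,0,0,0,-6,0,0,0,0,-6.5,0],
)

```text
clock: 10.82
eef_pos: [477.9, 122.1, 148.9]
tool_rot: [3.138, 0.0, 1.922]
force: [0.2, 0.1, -3.8]
width: 13.0
gripper_force: 58.6
```

Emit:
arm_command(
  series=[0,0,0,0,0,0,0,0,0,0,0,0,0,0,0,0,0,0,0,0,0,0,0,0,0],
)

```text
clock: 11.23
eef_pos: [476.6, 121.7, 145.8]
tool_rot: [-3.14, -0.0, 1.922]
force: [-0.3, -0.1, -3.0]
width: 13.0
gripper_force: 58.6
```

Run:
```python
from h import *
s=monitor.read_state();print(s['eef_pos'],s['torque'])
im,d,m=snap('wrist');W=worldf(d,m);cv2.imwrite('pics/w5.png',im[...,::-1]);np.savez('w5.npz',im=im,d=d,**m)
```

```text
[476.64872762 121.74196942 145.76037959] [-0.00023608 -0.00705974  0.01354669]
```

View pics/w5.png

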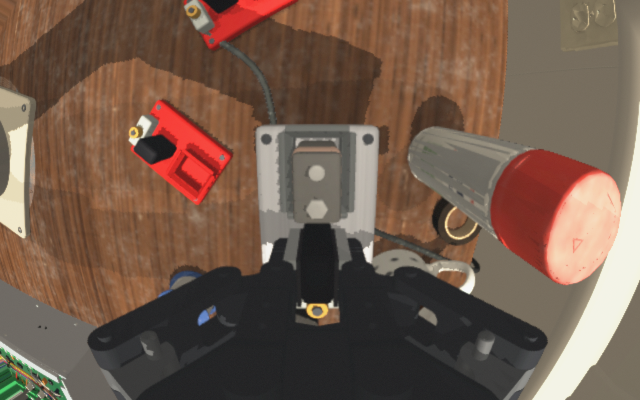

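The head is lifted, with the battery in place at (316,190). I check the tilt and the offset of the base centre from the handle.

Run:
```python
from h import *
z=np.load('w2.npz');W=worldf(z['d'],z);im=z['im']
m=(im.min(-1)>110);b=rect(W,'base',(280,65,362,190),9,20,m)
c=np.array(b[0])-np.array([478.7,122.3]);t=np.radians(20.2)
print('base c in handle axes x,y',c@[np.cos(t),np.sin(t)],c@[-np.sin(t),np.cos(t)])
z=np.load('w5.npz');W=worldf(z['d'],z);im=z['im']
S=W[120:265,252:384].reshape(-1,3);S=S[(abs(S[:,2]-137)<7)]
o=S[:,:2]-[477.6,122];X=o@[np.cos(t),np.sin(t)];Y=o@[-np.sin(t),np.cos(t)]
A=np.c_[X,Y,np.ones(len(X))];k=np.linalg.lstsq(A,S[:,2],rcond=None)[0]
for _ in range(4):
    g=abs(A@k-S[:,2])<2.5;k=np.linalg.lstsq(A[g],S[g,2],rcond=None)[0]
print('tilt deg x,y',np.degrees(k[:2]),'z at handle',k[2],g.sum(),'Y range',np.percentile(Y[g],[1,99.5]),'X',np.percentile(X[g],[.5,99.5]))
# relay & sensor angle again from top
z=np.load('top0.npz');W=world(z['d'],z);r=rect(W,'relay',(430,185,485,230),8,40)
```

```text
base 4715 c [474.8 133.1] size [61.1 94.3] ang 19.4 z95 15.8 med 14.5
base c in handle axes x,y 0.0327238042275777 11.482282314943152
tilt deg x,y [-0.0652912  -0.00663741] z at handle 137.82136621914987 6253 Y range [-11.60238718  58.72953615] X [-30.17391877  31.03957759]
relay 719 c [ 426.7 -326.2] size [95.3 62.1] ang 71.7 z95 19.6 med 9.8
```

Emit:
arm_command(
  series=[0,-1,-0.7,0,0,0,-3,-2.1,0,3,0,-5.5,-3.8,0,6,0,-8,-5.6,0,10,0,-10.5,-7.3,0,14],
)

```text
clock: 11.7
eef_pos: [443.5, -3.9, 146.4]
tool_rot: [-3.141, 0.0, 1.675]
force: [0.2, -0.5, -3.5]
width: 13.8
gripper_force: 58.6
```

Run:
```python
from h import *
print(shift(430,-60,147,90),shift(424,-200,147,72),monitor.read_state()['eef_pos'])
```

```text
(array([-5.44, -1.93, -0.06]), np.float64(5.9)) (array([-19.31,  -3.97,  -0.05]), np.float64(23.9)) [443.50880655  -3.85427546 146.39438495]
```

Emit:
arm_command(
  series=[0,-2.7,-0.9,0,4,0,-5.4,-1.9,0,8,0,-8,-2.4,0,12,0,-11,-2.8,0,17,0,-14,-3.3,0,21],
)

```text
clock: 12.12
eef_pos: [426.0, -146.4, 146.5]
tool_rot: [-3.141, 0.0, 1.307]
force: [0.5, -0.7, -2.6]
width: 13.2
gripper_force: 58.7
```

Run:
```python
from h import *
print(shift(423,-337,147,71.7),monitor.read_state()['eef_pos'])
```

```text
(array([-18.48,   4.68,  -0.05]), np.float64(3.2)) [ 425.95051604 -146.42467582  146.53002083]
```

Emit:
arm_command(
  series=[0,-3.5,0.8,0,3,0,-7,1.7,0,3,0,-10.5,2.6,0,3,0,-14,3.5,0,3,0,-16.5,4.2,0,3],
)

```text
clock: 12.53
eef_pos: [423.3, -319.4, 146.6]
tool_rot: [3.141, 0.002, 1.255]
force: [0.6, -0.4, -2.6]
width: 13.0
gripper_force: 58.7
```

Emit:
arm_command(
  series=[0,-1,0.2,0,0,0,-1.8,0.5,0,0,0,-1.8,0.5,0,0,0,-1.8,0.5,0,0,0,-1.8,0.5,0,0],
)

```text
clock: 12.95
eef_pos: [424.5, -331.4, 146.2]
tool_rot: [-3.14, -0.002, 1.261]
force: [-0.3, 1.0, -3.3]
width: 13.4
gripper_force: 58.6
```

Emit:
arm_command(
  series=[0,0,0,0,0,0,0,0,0,0,0,0,0,0,0,0,0,0,0,0,0,0,0,0,0],
)

```text
clock: 13.37
eef_pos: [424.5, -333.2, 146.6]
tool_rot: [-3.142, -0.0, 1.26]
force: [-0.4, -0.2, -2.7]
width: 12.9
gripper_force: 58.6
```

Run:
```python
from h import *
s=monitor.read_state();print(s['eef_pos'],np.degrees(s['tool_rot']),shift(423,-337.3,147,71.7,s))
im,d,m=snap('top');np.savez('t2.npz',im=im,d=d,**m)
im2,d2,m2=snap('wrist');np.savez('w6.npz',im=im2,d=d2,**m2)
a=cv2.resize(im[120:280,380:540],(400,400));b=im2[0:400,120:520]
cv2.imwrite('pics/t2.png',np.concatenate([a,b],1)[...,::-1])
```

```text
[ 424.54405535 -333.16275434  146.56719904] [-1.79995737e+02 -4.00461528e-03  7.21647530e+01] (array([-0.44, -0.02, -0.04]), np.float64(0.5))
```

View pics/t2.png

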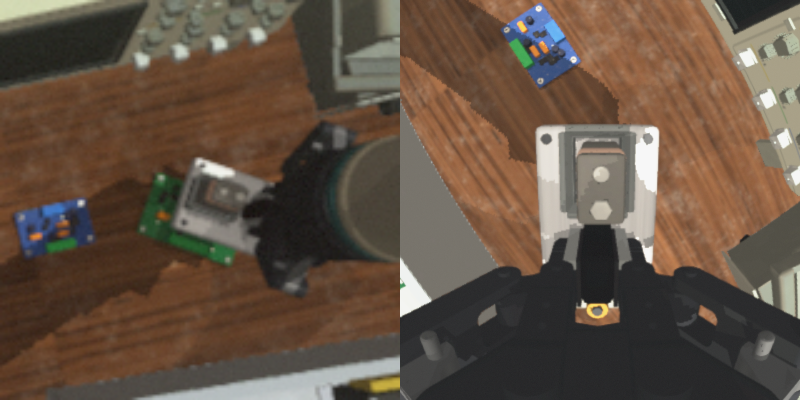

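In the left half (top view) the head is above the green board and offset only by parallax. In the right half the head is still level in the grip with the battery seated. I check head against board in the top camera's frame.

Run:
```python
from h import *
z=np.load('t2.npz');W=world(z['d'],z);S=W[170:245,430:500].reshape(-1,3);im=z['im'][170:245,430:500].reshape(-1,3)
t=np.radians(-18.3);ex=np.array([np.cos(t),np.sin(t)]);ey=np.array([-np.sin(t),np.cos(t)]);c=np.array([426.7,-326.2])
h=S[(abs(S[:,2]-137)<6)&(im.min(-1)>90)];o=h[:,:2]-c
print('head',len(h),'x',np.percentile(o@ex,[1,2,98,99]),'y99',np.percentile(o@ey,[97,99]),np.median(h[:,2]))
r=cv2.minAreaRect(h[:,:2].astype(np.float32));print(r)
b=S[(S[:,2]<30)&(S[:,2]>6)&(im[:,1].astype(int)>im[:,0]+15)];o=b[:,:2]-c
print('board',len(b),'x',np.percentile(o@ex,[.5,99.5]),'y',np.percentile(o@ey,[.5,99.5]))
```

```text
head 461 x [-31.09281814 -30.80891444  29.31323385  29.78281383] y99 [51.51765893 52.13477733] 136.98751740108628
((432.177978515625, -308.35784912109375), (68.13336181640625, 61.746368408203125), 72.37724304199219)
board 357 x [-30.68796333  30.20839068] y [-47.35956762  45.47336301]
```

Emit:
arm_command(
  series=[0,-0.2,0,1,0.5,0,-0.4,0,2.5,0.5,0,-0.45,0,4.2,0.5,0,-0.45,0,5.8,0.5,0,-0.45,0,7,0.5],
)

```text
clock: 13.88
eef_pos: [422.4, -337.5, 74.6]
tool_rot: [-3.14, -0.0, 1.25]
force: [-0.4, -0.0, -3.6]
width: 13.3
gripper_force: 58.8
```

Emit:
arm_command(
  series=[0,0,0,0.3,0,0,0,0,0.3,0,0,0,0,0.3,0,0,0,0,0.3,0,0,0,0,0.3,0],
)

```text
clock: 14.3
eef_pos: [423.5, -338.2, 74.3]
tool_rot: [3.14, 0.001, 1.25]
force: [0.2, -0.1, -2.5]
width: 13.3
gripper_force: 58.6
```

Emit:
arm_command(
  series=[0,0,0,0,0,0,0,0,0,0,0,0,0,0,0,0,0,0,0,0,0,0,0,0,0],
)

```text
clock: 14.72
eef_pos: [423.1, -337.7, 73.6]
tool_rot: [3.141, 0.0, 1.25]
force: [-0.7, -0.9, -3.1]
width: 13.2
gripper_force: 58.6
```

Run:
```python
from h import *
s=monitor.read_state();print(s['eef_pos'],np.degrees(s['tool_rot']),shift(423,-337.5,53.4,71.7,s))
```

```text
[ 423.14342305 -337.72114642   73.62730804] [1.79989903e+02 1.35982060e-03 7.16417798e+01] (array([ 0.02, -0.02,  2.02]), np.float64(-0.1))
```

Emit:
arm_command(
  series=[0,0,0,0.5,0,0,0,0,1,0,0,0,0,1.4,0,0,0,0,1.8,0,0,0,0,2,0],
)

```text
clock: 15.13
eef_pos: [422.7, -337.4, 52.6]
tool_rot: [-3.14, -0.0, 1.25]
force: [-0.1, 0.3, -2.7]
width: 13.2
gripper_force: 58.7
```

Emit:
arm_command(
  series=[0,0,0,0,0,0,0,0,0,0,0,0,0,0,0,0,0,0,0,0,0,0,0,0,0],
)

```text
clock: 15.55
eef_pos: [423.2, -337.8, 53.7]
tool_rot: [3.141, 0.0, 1.25]
force: [0.5, -0.1, -3.6]
width: 13.2
gripper_force: 58.7
```

Emit:
arm_command(
  series=[0,0,0,0,0,0,0,0,0,0,0,0,0,0,0,0,0,0,0,0,0,0,0,0,0],
)

```text
clock: 15.97
eef_pos: [423.1, -337.7, 53.5]
tool_rot: [-3.142, -0.0, 1.25]
force: [0.1, 0.1, -2.9]
width: 13.0
gripper_force: 58.7
```

Run:
```python
from h import *
s=monitor.read_state();print(s['eef_pos'],np.degrees(s['tool_rot']),s['force'])
im,d,z=snap('top');W=world(d,z);S=W[170:245,425:500].reshape(-1,3);im=im[170:245,425:500].reshape(-1,3)
t=np.radians(-18.3);ex=np.array([np.cos(t),np.sin(t)]);ey=np.array([-np.sin(t),np.cos(t)]);c=np.array([426.7,-326.2])
h=S[(abs(S[:,2]-46)<5)&(im.min(-1)>90)];o=h[:,:2]-c
print('head',len(h),'x',np.percentile(o@ex,[1,99]),'y99',np.percentile(o@ey,[97,99]),'z',np.median(h[:,2]))
b=S[(S[:,2]<30)&(S[:,2]>6)&(im[:,1].astype(int)>im[:,0]+15)];o=b[:,:2]-c
print('board',len(b),'x',np.percentile(o@ex,[.5,99.5]),'y',np.percentile(o@ey,[.5,99.5]))
im,d,z=snap('wrist');W=worldf(d,z);S=W[120:265,252:384].reshape(-1,3);S=S[abs(S[:,2]-45)<6]
o=S[:,:2]-c;A=np.c_[o@ex,o@ey,np.ones(len(S))];g=A[:,0]>-99
for _ in range(5):
    k=np.linalg.lstsq(A[g],S[g,2],rcond=None)[0];g=abs(A@k-S[:,2])<2.5
print('wrist base top plane tilt',np.degrees(k[:2]),'z',k[2])
```

```text
[ 423.07900104 -337.71458441   53.53718852] [-1.79998420e+02 -8.38567559e-04  7.16409941e+01] [ 0.13110747  0.13738352 -2.92863497]
head 343 x [-30.40252715  29.82545815] y99 [46.66318013 47.05467823] z 43.91493350993188
board 41 x [-30.50490557  29.58805166] y [-29.90081943  44.66369726]
wrist base top plane tilt [ 0.05310549 -0.02166651] z 45.540407959937426
```

Level, centred to within about 1 mm, underside at about 31 mm (10 mm above the board's tallest parts), steady. Handing in.

```bash
python3 -c "
from h import *
print(workorder.finish_job())"
```

```text
the job is handed in; nothing more can be done
None
```

The job is handed in at about 16 s: the battery is seated in the pocket, and the arm holds the head level and centred to about 1 mm over the larger board, its underside about 10 mm above the tallest parts; I did not re-measure the row or the smaller board after the carry, and felt no unexpected contact forces.

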